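# Clear the carving bench into a push-pin drawer

### The job

Clear the carver's bench: take the wooden-handled pin and push it down through the hole in the chest's top to trip the catch of the drawer that the standing owl does not block, so that this drawer springs open. Then lay every wax tin and honing stone on the bench into the open drawer, side by side on its floor, push the drawer shut until it latches, and see that the pin is back upright in its block. Leave the other drawer shut and the owl, the relief panel and everything else where they are.

Things in the scene. Friction and masses are not known exactly. Their poses are not given: they have to be found in the camera images.
- chest: the dark wooden bench chest, 220 deep (x) x 420 wide (y) x 130 high, fixed; origin at the centre of its underside; x points from its drawer face (at x = -110) to its back, y to its left. Two shallow drawers without handles lie side by side behind the face (lower edges 34 above the bench); springs push them out toward -x, hidden latches hold them
- hole_left (a point): centre, at the top surface of the chest, of the round 15 mm access hole over the left (+y) drawer, 60 in front of the chest's centre. The top is 8 thick; 30 below the top surface, right under the hole, lies a 34 x 34 steel pad of the spring latch. Pushed down 7 or more below its rest (about 5 N; stop at 12) it lets that drawer spring out
- hole_right (a point): the same hole over the right (-y) drawer, in its top surface
- latch_left (a joint): the left drawer's latch: m that its pad is pushed down, 0 at rest, at most 0.012
- latch_right (a joint): the right drawer's latch, likewise
- drawer_left (a joint): how far the left drawer is out, m: 0 shut and latched, -0.004 pressed hard home, 0.150 fully out, where its spring (about 4 N) keeps it. To shut it, push its front home to below -0.002 (about 10 N); it then clicks and stays at about 0 when let go
- drawer_right (a joint): the right drawer, likewise
- floor_left (a point): centre of the left drawer's inner floor, 42 above the bench; moves with the drawer; axes as the chest's. The inside is 195 (x: -100 to 95 from here) x 170 (y), its walls 36 high. When fully out, x = -100 to 54 is in the open, the rest still under the chest's top. Shut, there is 50 clear above the floor
- floor_right (a point): the same point of the right drawer. Each drawer's light wooden front panel is 196 wide, 66 high (34 to 100 above the bench) and 12 thick; its outer face lies at x = -112 from this point, its top edge 30 below the chest's top
- pin_handle (a point): the middle of the pin's wooden handle. The pin: a steel rod 7 in diameter and 85 long under a round handle 24 in diameter and 70 long, 80 g; z runs along it from tip to handle. At the start it stands in its block, handle up, the handle's lower end resting on the block's top
- pin_tip (a point): the free end of the pin's rod, 120 from the middle of the handle along -z
- block_mouth (a point): centre of the mouth of the block's hole, at the block's top. The block: light wood, 70 x 70 x 90 high, fixed, with a 14 mm hole right through from the top
- owl_center (a point): the middle of the carved wooden owl, 76 in diameter and 128 high (widest below; ears to 136), 0.7 kg, standing upright 20 to 50 in front of one of the drawers, so that drawer cannot come out
- relief_center (a point): the middle of a flat carved relief panel, 80 x 110 x 16 high, lying in front of the other drawer, which passes clear above it
- oil_center (a point): the middle of the amber oil bottle, 56 in diameter, 150 high, standing on the bench; to be left alone
- offcut: a loose wooden offcut 50 x 30 x 16 high, to be left alone; origin under its centre
- mug: a white mug, 72 in diameter and 80 high, to be left alone; origin under its centre
- tin_a_center (a point): the centre of a round closed metal wax tin, 46 in diameter, 30 high, about 90 g, lying flat (z is its axis); may be absent
- hone_a_center (a point): the centre of a grey honing stone, 52 (x) x 30 (y) x 28 high (z), about 100 g, lying flat; may be absent
- tin_b_center (a point): the centre of a round closed metal wax tin, 46 in diameter, 30 high, about 90 g, lying flat (z is its axis); may be absent
- hone_b_center (a point): the centre of a grey honing stone, 52 (x) x 30 (y) x 28 high (z), about 100 g, lying flat; may be absent

How it is judged:
By the outcome, as a careful person would: the job done as asked, in the order asked, and still so for the second after the job is handed in, with the robot touching nothing.
Of tin_a, tin_b, hone_a, hone_b only 2 to 4 are there at a start; the rules pass over those that are not, and their reading is None.
At some moment in a run one of tin_a, tin_b, hone_a, hone_b may be knocked a few centimetres aside while the robot is not near it.
It also fails if it takes over 210 s, if anything falls off the work surface, if the arm or the gripper's body presses on something with over 40 N, if the wrist force passes 120 N, or if a joint passes its speed limit or range.

### The arm

A 7-joint arm with a two-finger parallel gripper is mounted at the origin on the work surface. World frame = base frame: x ahead of the robot, y to its left, z up, the work surface at z = 0. Lengths are in m, angles in rad, forces in N, time in s.
With the tool pointing down it reaches from about 0.4 to 0.85 m from the base axis. Payload 6.9 kg.
Tool frame: the origin (TCP) lies at the very end of the fingers, on their centre line; the grasp point (between the pads) lies 19 mm behind it; z points along the fingers, y is the line along which they close (so a half turn about z gives the same grasp; the last joint's range is limited). The gripper opens to 85 mm and grips with 20 to 120 N. Pads are 22 mm wide; open, the fingers measure 114 mm over their backs; the gripper's body (76 mm by 85 mm) begins 54 mm behind the grasp point. The pads swing forward as they close: fully open they stand 13 mm farther back than shut.
Start: joints at [-1.151, 0.507, -0.238, 1.5, 0.126, 1.149, -0.155], TCP at [0.194, 0.594, 0.231] pointing down, gripper open.
Joint ranges: [-3.08, 3.08], [-0.24, 2.05], [-1.43, 1.35], [0, 2.5], [-1.52, 4.66], [0.17, 1.96], [-2.89, 2.89]. Speed limits (rad/s): [2.39, 2.39, 3.14, 3.14, 3.14, 3.14, 3.14].

### API

Orientations are given as a rotation vector (axis times angle).
In Python, from workcell import movep, movel, movej, gripper_to, wait, solve_ik, read_state, snapshot, camera_params, MotionError, job_done gives the robot as it stands. The module is installed in compiled form; this text tells all that it offers. Calls block until the motion is done:
- movep(position, orientation): joint-space move of the TCP to a pose.
- movel(position, orientation=None, feed=0.15): straight line of the TCP; orientation=None keeps the orientation; feed is the mean speed in m/s.
- movej(angles): joint-space move.
- gripper_to(opening): finger opening in m; the grip force is fixed at half the most; returns when the fingers have stopped.
- wait(seconds).
- solve_ik(position, orientation): joint angles nearest the present ones, or None.
- read_state(): the state.
- snapshot(name): name is "scene" or "top" or "wrist"; returns the picture (420x560x3 uint8, blue, green, red); there is no depth.
- camera_params(name): a dict with "intrinsics" (3x3 intrinsics, pixels), "k1" (the pictures are not rectified: a ray, as slopes to the right and down, at radius r is drawn at 1 + k1 r^2 times it, then the intrinsics apply), "cam_to_world" (4x4, takes a point from camera to world coordinates); the wrist camera has in their place "T_tool_cam" (4x4, takes a point from camera to tool coordinates, whose origin is the TCP and whose axes are the flange's). Camera axes: x right, y up, looking along -z (the intrinsics and any distortion apply to the point x, -y, -z); pixel columns grow to the right and rows downward; lengths in m; the calibration is good to about 2 mm. A picture is of the moment at which its call begins: read the wrist's pose just before it. camera_params takes no time and is no camera call.
A pose or a line that the arm cannot do raises MotionError and nothing moves.
- job_done(): hands the job in; it is judged then, once.
The state is a dict: "time_s": time; "joints": joint angles; "qvel": joint speeds; "joint_torque": joint torques, N m; "tool_pos": TCP position; "eef_rot": TCP orientation; "force": force on the tool from outside, world axes, zero at the start; "ft_torque": the same for the moment, N m; "opening": finger opening in m; "gripper_force": force on a finger pad.
Only numpy, scipy, OpenCV 4.12 (cv2) and the standard library are available. Lean on these libraries where they do the work, as an engineer would, in place of code of your own. Each camera call takes 0.05 s, during which the arm holds its last target. There are 200 camera calls.

## Working session

There is one attempt and no reset: what is moved stays moved. The work goes in short steps, each a Python script; the robot and the scene stay as the last script left them, time stands still between calls to the robot, and variables do not carry over. Pictures are saved under pics/ and viewed, at most 16 in all, crops included, and the job is handed in when it is done.

```bash
mkdir -p pics; python3 - <<'E'
from workcell import *
import cv2,numpy as np
for n in("scene","top"):
    cv2.imwrite(f"pics/{n}0.png",snapshot(n)); p=camera_params(n); print(n,np.round(p["intrinsics"],1).tolist(),p["k1"],np.round(p["cam_to_world"],3).tolist())
p=camera_params("wrist");print(p)
s=read_state();print(s)
E
```

```text
scene [[492.8, 0.0, 282.8], [0.0, 492.8, 212.5], [0.0, 0.0, 1.0]] 0.015256443102016713 [[0.15, -0.596, 0.789, 1.471], [0.989, 0.08, -0.128, -0.18], [0.013, 0.799, 0.601, 0.821], [0.0, 0.0, 0.0, 1.0]]
top [[528.7, 0.0, 281.7], [0.0, 528.7, 211.4], [0.0, 0.0, 1.0]] -0.20958781162581275 [[-0.005, 0.996, -0.094, 0.422], [-1.0, -0.003, 0.02, -0.006], [0.02, 0.094, 0.995, 1.444], [0.0, 0.0, 0.0, 1.0]]
{'intrinsics': array([[294.6409623 ,   0.        , 272.58849952],
       [  0.        , 294.6409623 , 213.89689057],
       [  0.        ,   0.        ,   1.        ]]), 'k1': -0.02664480258439553, 'T_tool_cam': array([[ 2.57273428e-04,  9.59106512e-01,  2.83045284e-01,
         7.24993801e-02],
       [ 9.99999718e-01, -4.68917173e-05, -7.50053845e-04,
        -1.03699434e-03],
       [-7.06109048e-04,  2.83045397e-01, -9.59106253e-01,
        -1.42688961e-01],
       [ 0.00000000e+00,  0.00000000e+00,  0.00000000e+00,
         1.00000000e+00]])}
{'time_s': 0.1, 'joints': array([-1.15054072,  0.50826112, -0.2375107 ,  1.50098705,  0.12568628,
        1.14889125, -0.15482254]), 'qvel': array([ 0.00034811, -0.00220396, -0.00097482, -0.00268046, -0.00042025,
        0.00041574,  0.00150139]), 'joint_torque': array([-5.45972769e-03, -6.21838903e+01, -2.19507582e+00, -2.50208294e+01,
        1.23680229e-02,  7.70465063e-03,  1.78166925e-05]), 'tool_pos': array([0.19343395, 0.59386691, 0.23052711]), 'eef_rot': array([-4.92404975e-01, -3.10253479e+00,  2.42780827e-03]), 'force': array([ 1.15747266, -0.08818189, -1.05729789]), 'ft_torque': array([ 5.22313377e-03, -1.90436551e-05, -2.11040937e-02]), 'gripper_force': 0.0, 'opening': 0.08557121274431823}
```

View pics/scene0.png

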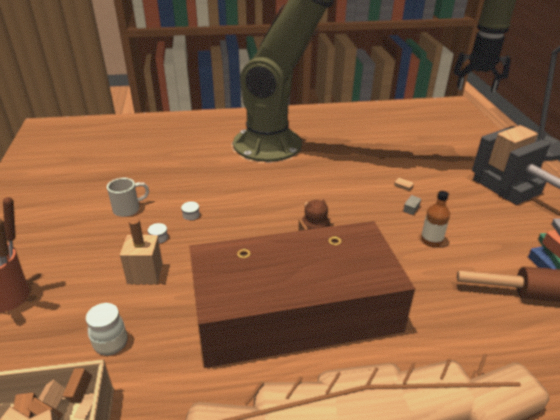

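View pics/top0.png

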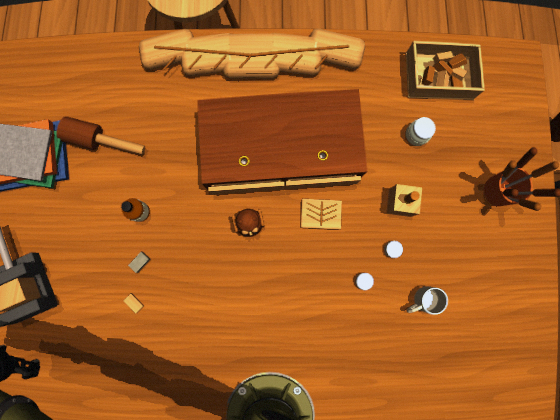

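The owl stands before the left drawer (top view 248,222) and the relief lies before the right one, so I open the right drawer, whose hole is at (322,155). The bench holds tins at (394,249) and (365,281) and one hone at (139,262). The block and pin are at (407,200).

```bash
cat > h.py <<'E'
from workcell import *
import cv2,numpy as np
from scipy.spatial.transform import Rotation as R
def cam(n,st=None):
    p=camera_params(n)
    if n!="wrist": return p["intrinsics"],p["k1"],p["cam_to_world"]
    T=np.eye(4);T[:3,:3]=R.from_rotvec(st["eef_rot"]).as_matrix();T[:3,3]=st["tool_pos"]
    return p["intrinsics"],p["k1"],T@p["T_tool_cam"]
def ray(c,uv):
    K,k,T=c; d=np.array([(uv[0]-K[0,2])/K[0,0],(uv[1]-K[1,2])/K[1,1]]); s=d.copy()
    for _ in range(20): s=d/(1+k*(s@s))
    return T[:3,3],T[:3,:3]@np.array([s[0],-s[1],-1])
def onz(c,uv,z):
    o,d=ray(c,uv); return (o+d*(z-o[2])/d[2])
def proj(c,P):
    K,k,T=c; q=T[:3,:3].T@(np.array(P)-T[:3,3]); s=np.array([q[0],-q[1]])/-q[2]; s=s*(1+k*(s@s))
    return K[:2,:2]@s+K[:2,2]
def down(yaw):  # tool down; tool x axis at angle yaw from world x
    c,s=np.cos(yaw),np.sin(yaw)
    return R.from_matrix(np.array([[c,s,0],[s,-c,0],[0,0,-1]])).as_rotvec()
def wsnap(name):
    st=read_state(); im=snapshot("wrist"); cv2.imwrite(f"pics/{name}.png",im); return cam("wrist",st),im
E
python3 - <<'E'
from h import *
c=cam("top"); im=cv2.imread("pics/top0.png")
for n,uv,z in [("cBL",(198,101),.13),("cBR",(360,91),.13),("cFR",(366,172),.13),("cFL",(205,185),.13),("hL",(243.5,160.5),.13),("hR",(322,155),.13),("pin",(412,195),.16),
 ("blk1",(397,185),.09),("blk2",(422,187),.09),("blk3",(419,215),.09),("blk4",(393,212),.09),("owl",(248,222),.1),("rel",(321,214),.016),("hone",(139,262),.028),("offc",(133,303),.016),("oil",(130,207),.15),("tin1",(394,249),.03),("tin2",(365,281.5),.03),("mug",(433,300),.08)]:
    print(n,np.round(onz(c,uv,z)[:2],4))
o=[cv2.resize(im[a:a+150,b:b+195],None,fx=4,fy=4,interpolation=cv2.INTER_CUBIC) for a,b in((85,190),(170,300))]
cv2.imwrite("pics/cA.png",o[0]);cv2.imwrite("pics/cB.png",o[1])
cs=cam("scene");print(np.round(onz(cs,(335,240.5),.13),4),np.round(onz(cs,(243.5,253.5),.13),4))
E
```

```text
cBL [0.8331 0.182 ]
cBR [ 0.8608 -0.2378]
cFR [ 0.6466 -0.2472]
cFL [0.6138 0.1601]
hL [0.6759 0.0633]
hR [ 0.69   -0.1354]
pin [ 0.584 -0.357]
blk1 [ 0.6192 -0.3364]
blk2 [ 0.6141 -0.4042]
blk3 [ 0.5399 -0.3936]
blk4 [ 0.548  -0.3238]
owl [0.5225 0.0529]
rel [ 0.55   -0.1417]
hone [0.42   0.3514]
offc [0.3082 0.3707]
oil [0.5567 0.3459]
tin1 [ 0.4529 -0.3385]
tin2 [ 0.3663 -0.2576]
mug [ 0.3163 -0.4304]
[0.6788 0.0639 0.13  ] [ 0.6942 -0.1365  0.13  ]
```

View pics/cB.png

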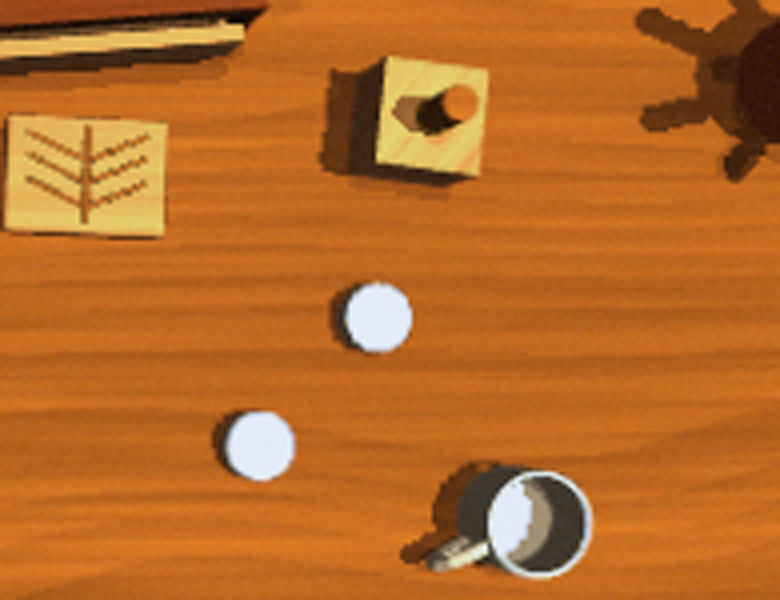

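```bash
python3 - <<'E'
from h import *
c=cam("top")
f=lambda u,v:(300+u/4-.375,170+v/4-.375)
print("blk",onz(c,f(433,116),.09),"pin",onz(c,f(460,104),.16),"t1",onz(c,f(378,317),.03),"t2",onz(c,f(260,445),.03))
for n,p in dict(pin=(.58,-.364,.30),hole=(.69,-.135,.30),dr=(.57,-.15,.1),tin1=(.453,-.339,.1),tin2=(.366,-.258,.1),hone=(.42,.351,.1)).items():
    print(n,[(d,None if (q:=solve_ik(p,down(np.radians(d+4)))) is None else np.round(q,2).tolist()) for d in(0,90,180,-90)])
E
```

```text
blk [ 0.58318811 -0.36470486  0.09      ] pin [ 0.58242487 -0.36374468  0.16      ] t1 [ 0.45323635 -0.33884518  0.03      ] t2 [ 0.36798265 -0.25654873  0.03      ]
pin [(0, [0.07, 0.74, 1.05, 1.21, -0.63, 1.52, -0.49]), (90, [0.08, 0.73, 1.0, 1.21, -0.6, 1.5, 1.06]), (180, [0.17, 0.65, 0.74, 1.2, -0.42, 1.44, 2.5]), (-90, [0.04, 0.78, 1.15, 1.21, -0.7, 1.55, -2.01])]
hole [(0, [-0.18, 0.69, 0.76, 1.14, -0.46, 1.47, -1.0]), (90, [-0.05, 0.63, 0.44, 1.14, -0.26, 1.42, 0.42]), (180, [0.06, 0.61, 0.19, 1.14, -0.11, 1.41, 1.88]), (-90, [-0.3, 0.81, 1.15, 1.14, -0.73, 1.59, -2.39])]
dr [(0, [-0.15, 0.66, 0.61, 1.77, -0.48, 0.86, -0.83]), (90, [0.01, 0.61, 0.34, 1.77, -0.26, 0.81, 0.54]), (180, [0.21, 0.58, 0.01, 1.77, -0.01, 0.79, 1.86]), (-90, [-0.39, 0.88, 1.15, 1.78, -0.9, 1.12, -2.0])]
tin1 [(0, [0.17, 0.66, 0.71, 1.84, -0.55, 0.86, -0.35]), (90, [0.27, 0.61, 0.53, 1.84, -0.41, 0.81, 1.07]), (180, [0.36, 0.58, 0.37, 1.84, -0.28, 0.78, 2.52]), (-90, [-0.02, 0.85, 1.15, 1.84, -0.89, 1.08, -1.59])]
tin2 [(0, [-0.06, 0.59, 0.95, 2.14, -0.71, 0.77, -0.15]), (90, [-0.09, 0.62, 1.02, 2.14, -0.76, 0.81, 1.48]), (180, [0.26, 0.44, 0.43, 2.13, -0.31, 0.62, 2.54]), (-90, [-0.14, 0.69, 1.15, 2.14, -0.85, 0.89, -1.55])]
hone [(0, [-1.03, 0.57, 0.45, 1.88, -0.34, 0.76, -1.9]), (90, [-0.78, 0.53, 0.06, 1.88, -0.05, 0.73, -0.62]), (180, [-0.56, 0.54, -0.28, 1.88, 0.21, 0.75, 0.69]), (-90, [-0.31, 0.6, -0.67, 1.87, 0.49, 0.84, 1.98])]
```

```bash
python3 - <<'E'
from h import *
o=down(np.radians(94))
movel([.194,.594,.36]); movep([.69,-.15,.33],o)
st=read_state();print(st["tool_pos"],st["force"])
c,_=wsnap("w_hole")
print([np.round(proj(c,p),1) for p in((.691,-.136,.13),(.6765,.0635,.13))])
movep([.583,-.364,.30],o); c,_=wsnap("w_pin"); print(np.round(proj(c,(.5825,-.364,.16)),1),read_state()["time_s"])
a,b=cv2.imread("pics/w_hole.png"),cv2.imread("pics/w_pin.png")
cv2.imwrite("pics/w1.png",cv2.resize(np.hstack([a,b]),(800,300)))
E
```

```text
[ 0.69030274 -0.14878781  0.3299478 ] [-0.17098625  0.61210735 -0.24432898]
[array([274.6, 179.3]), array([274.8, -19.1])]
[270.8 204.3] 5.2917
```

View pics/w1.png

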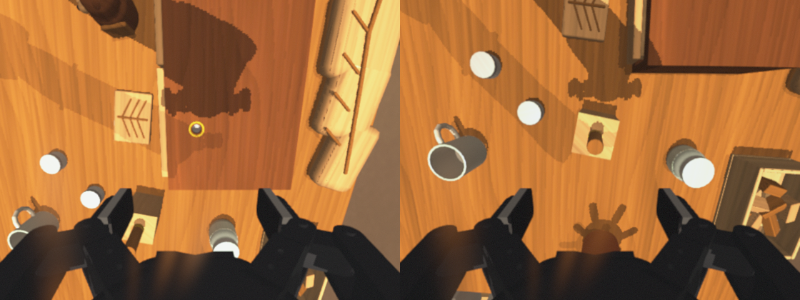

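```bash
python3 - <<'E'
import cv2,numpy as np
a,b=cv2.imread("pics/w_hole.png"),cv2.imread("pics/w_pin.png")
k=lambda i,x,y:cv2.resize(i[y:y+100,x:x+66],None,fx=6,fy=6,interpolation=cv2.INTER_CUBIC)
cv2.imwrite("pics/w2.png",np.hstack([k(a,242,130),k(b,242,140)]))
E
```

```text
(no output)
```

View pics/w2.png

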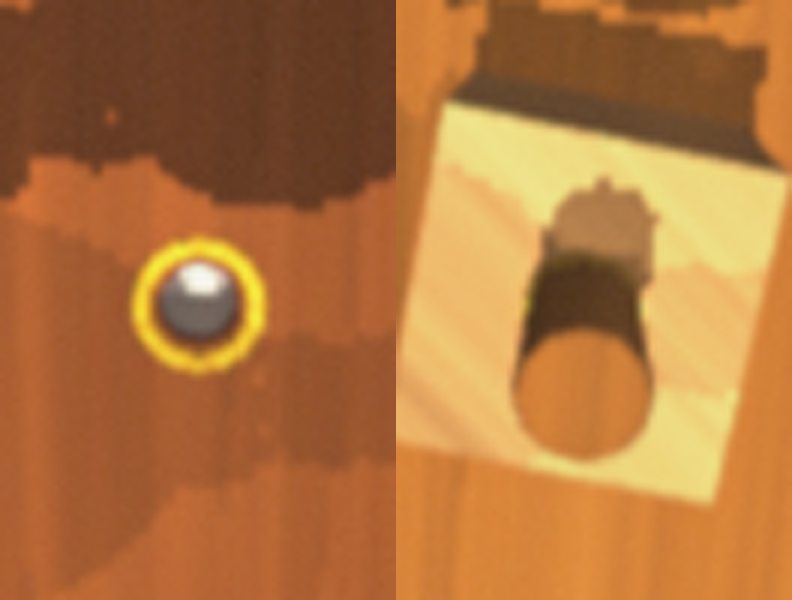

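```bash
python3 - <<'E'
from h import *
st=read_state();c=cam("wrist",st);o=down(np.radians(94))
pin=onz(c,(273.0,205.2),.16);blk=onz(c,(272.2,190.1),.09)
print(pin,blk,st["tool_pos"])
st2=dict(st);st2["tool_pos"]=np.array([.6903,-.1488,.3299]);print("hole",onz(cam("wrist",st2),(275,180.6),.13))
p=(pin[:2]+[.5824,-.3637])/2
movel([*p,.20],o,feed=.2); gripper_to(.05); movel([*p,.108],feed=.08)
print(read_state()["force"]); gripper_to(0.0); s=read_state();print(p,s["tool_pos"],s["opening"],s["gripper_force"],s["force"])
movel([*p,.23],feed=.12); s=read_state();print(s["opening"],s["gripper_force"],s["force"],s["tool_pos"],s["time_s"])
E
```

```text
[ 0.58509196 -0.36429857  0.16      ] [ 0.58428685 -0.36360748  0.09      ] [ 0.58506667 -0.36146746  0.29999906]
hole [ 0.69180378 -0.13729189  0.13      ]
[ 0.0840856  -0.99451732  0.4500608 ]
[ 0.58374598 -0.36399929] [ 0.58399173 -0.36414806  0.10862878] 0.022726750232419383 58.503833413124084 [-0.39649592  0.80359263  3.4576683 ]
0.02255725574219257 58.59899461269379 [ 0.06573075  0.25714166 -1.59664069] [ 0.58343088 -0.36365783  0.22901627] 9.2083
```

```bash
python3 - <<'E'
from h import *
o=down(np.radians(94))
movel([.5837,-.364,.28]); movel([.6916,-.1366,.28],o,feed=.25); movel([.6916,-.1366,.240],feed=.1); wait(.4)
s=read_state();print(s["tool_pos"],s["force"])
c,im=wsnap("w_tip");T=s["tool_pos"]
print(proj(c,T-[0,0,.103]),proj(c,(.6916,-.1366,.13)))
u,v=proj(c,T-[0,0,.103]).astype(int);x0=u-50;y0=v-50
print(x0,y0);cv2.imwrite("pics/w3.png",cv2.resize(im[y0:y0+100,x0:x0+100],(600,600),interpolation=cv2.INTER_CUBIC))
E
```

```text
[ 0.69169799 -0.13656836  0.24033293] [ 0.05291555  0.13494881 -1.07221095]
[273.44674105 212.6516303 ] [273.30341338 210.39086909]
223 162
```

View pics/w3.png

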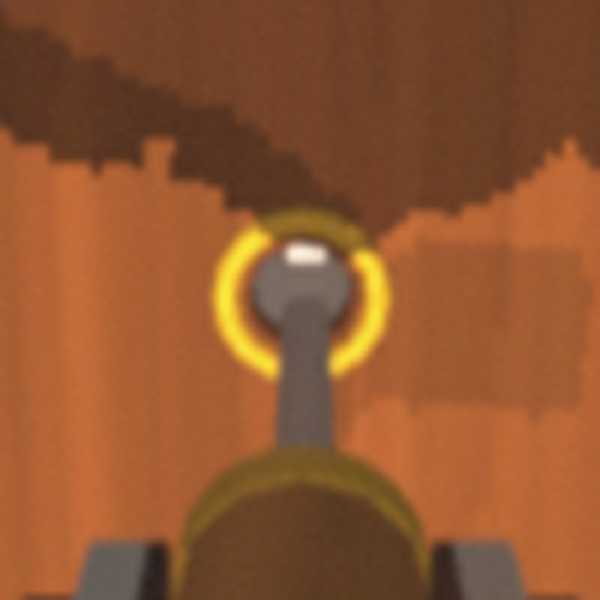

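The hole is centred at crop (302,297) and the rod's tip shows near (305,317). That is an offset of about 1 mm, well inside the clearance, so I push down in small steps.

```bash
python3 - <<'E'
from h import *
x,y=.6914,-.1359
movel([x,y,.240],feed=.05); movel([x,y,.207],feed=.06)
f0=read_state()["force"];print(f0)
z=.205
while z>.1915:
    movel([x,y,z],feed=.04); wait(.1); s=read_state(); df=s["force"]-f0
    print(round(z,4),s["tool_pos"][2].round(4),df.round(2))
    if np.linalg.norm(df)>20: break
    z-=.0015
wait(.3)
movel([x,y,.26],feed=.15)
cv2.imwrite("pics/top1.png",snapshot("top"));s=read_state();print(s["time_s"],s["opening"])
E
```

```text
[ 0.15491604  0.90276334 -0.43819254]
0.205 0.2052 [-0.09 -1.81  0.36]
0.2035 0.2035 [ 0.07 -0.42 -0.72]
0.202 0.2023 [-0.9 -0.7  3.4]
0.2005 0.2002 [-1.46 -1.35 -0.61]
0.199 0.1991 [-0.95 -1.84  2.07]
0.1975 0.1976 [-0.65 -0.08  3.59]
0.196 0.196 [-1.63 -0.44  3.5 ]
0.1945 0.1946 [-2.33 -0.87  3.13]
0.193 0.1931 [-1.07 -1.17  5.74]
16.9 0.022619630783286413
```

View pics/top1.png

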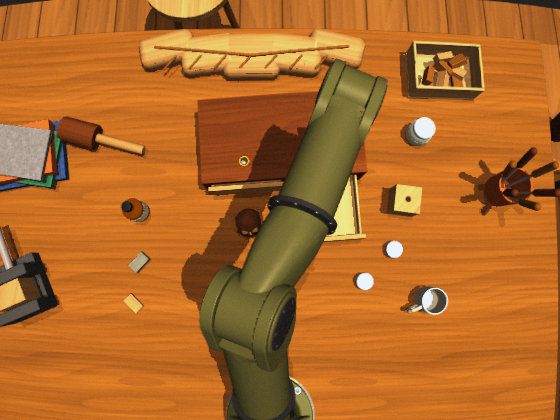

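The right drawer is open and nothing else has moved. I carry the pin back over the block and check alignment.

```bash
python3 - <<'E'
from h import *
o=down(np.radians(94)); x,y=.5837,-.3640
print("mouth top cam",onz(cam("top"),(407.7,199),.09))
movel([x,y,.27],o,feed=.25); movel([x,y,.208],feed=.12); wait(.4)
s=read_state();c,im=wsnap("w_tip2");T=s["tool_pos"];print(T,proj(c,T-[0,0,.103]),proj(c,(x,y,.09)))
cv2.imwrite("pics/w4.png",cv2.resize(im[162:262,223:323],(600,600),interpolation=cv2.INTER_CUBIC))
E
```

```text
mouth top cam [ 0.582197   -0.36420191  0.09      ]
[ 0.58375727 -0.36411459  0.20838388] [273.44199587 212.62887603] [273.32450957 207.84068253]
```

View pics/w4.png

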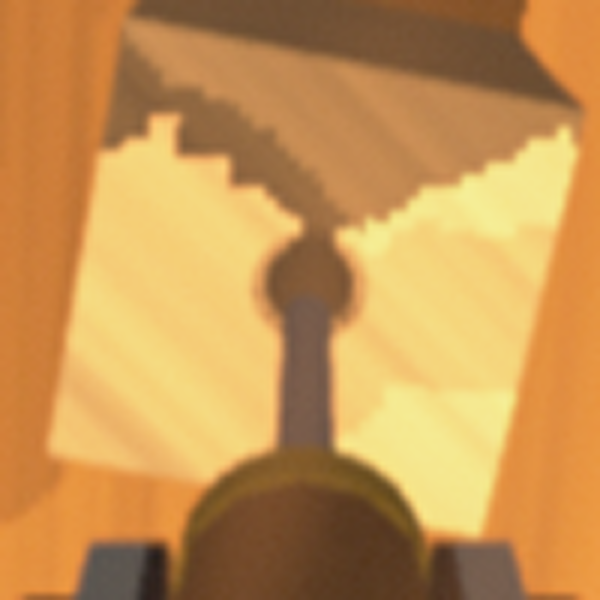

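```bash
python3 - <<'E'
from h import *
x,y=.5843,-.3641
f0=read_state()["force"]
for z in (.19,.17,.15,.13,.115,.1105,.109,.108):
    movel([x,y,z],feed=.08); df=read_state()["force"]-f0; print(z,df.round(1))
    if np.linalg.norm(df)>12: break
gripper_to(.06); movel([x,y,.25],feed=.15)
o=down(np.radians(94)); movep([.52,-.30,.30],o);wait(.3)
c,im=wsnap("w5"); cv2.imwrite("pics/top2.png",snapshot("top"))
movep([.55,-.15,.33],o);wait(.3);s=read_state();print(s["time_s"],s["tool_pos"]);c,im2=wsnap("w6")
cv2.imwrite("pics/w56.png",cv2.resize(np.hstack([im,im2]),(800,300)))
E
```

```text
0.19 [ 0.3  0.2 -0. ]
0.17 [ 0.4  0.1 -0.3]
0.15 [ 0.   0.8 -0.5]
0.13 [-0.2  1.5 -0.8]
0.115 [-0.5  0.9  0.1]
0.1105 [-0.1  1.2 -0.4]
0.109 [ 0.2  1.2 -0. ]
0.108 [-0.5  0.7  4.3]
25.2417 [ 0.54967367 -0.15119472  0.32983588]
```

View pics/w56.png

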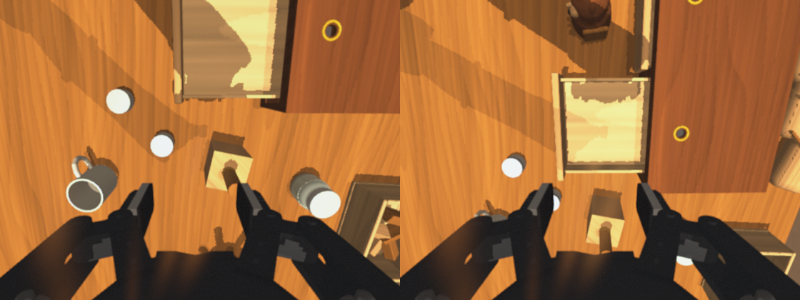

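```bash
cat >> h.py <<'E'
def blobs(save=None):
    """tins (white discs) and hones (grey rects) from the top camera: world xy, yaw"""
    im=snapshot("top"); c=cam("top")
    if save: cv2.imwrite(f"pics/{save}.png",im)
    hsv=cv2.cvtColor(im,cv2.COLOR_BGR2HSV); out=[]
    for n,m,z in(("tin",(hsv[...,1]<45)&(hsv[...,2]>190),.03),("hone",(hsv[...,1]<70)&(hsv[...,2]>60)&(hsv[...,2]<190),.028)):
        for k in cv2.findContours(m.astype(np.uint8),cv2.RETR_EXTERNAL,cv2.CHAIN_APPROX_NONE)[0]:
            r=cv2.minAreaRect(k); A=cv2.contourArea(k)
            if not 90<A<400 or A<.65*r[1][0]*r[1][1]: continue
            b=np.array([onz(c,p,z)[:2] for p in cv2.boxPoints(r)]); e=b[1]-b[0],b[2]-b[1]
            L=max(e,key=np.linalg.norm)
            out.append((n,np.round(r[0],1).tolist(),np.round(onz(c,r[0],z)[:2],4).tolist(),[round(float(np.linalg.norm(q)),3) for q in e],round(float(np.degrees(np.arctan2(L[1],L[0]))),1)))
    return out
E
python3 - <<'E'
from h import *
c=cam("wrist",read_state())
im=cv2.imread("pics/w6.png")
for n,(u,v),z in [("outL",(555,74),.1),("outR",(558,180),.1),("inL",(565,79),.078),("inR",(567,171),.078),("hole",(681,133),.13),("chestFL?",(654,0),.13),("chestFR",(650,191),.13)]:
    print(n,onz(c,((u-400)*1.4,v*1.4),z)[:2].round(4))
cv2.imwrite("pics/w7.png",cv2.resize(im[80:270,200:380],(720,590)))
for b in blobs("top3"): print(b)
E
```

```text
outL [ 0.4761 -0.0572]
outR [ 0.4849 -0.2486]
inL [ 0.49   -0.0631]
inR [ 0.4991 -0.2377]
hole [ 0.6914 -0.1367]
chestFL? [0.6194 0.0504]
chestFR [ 0.655  -0.2453]
('tin', [367.1, 281.8], [0.3653, -0.2632], [0.044, 0.031], -22.7)
('tin', [394.5, 249.0], [0.4529, -0.3399], [0.042, 0.043], 178.9)
('tin', [424.5, 127.0], [0.7928, -0.4363], [0.062, 0.058], -88.7)
('hone', [17.8, 312.1], [0.2742, 0.7073], [0.138, 0.03], -67.3)
```

View pics/w7.png

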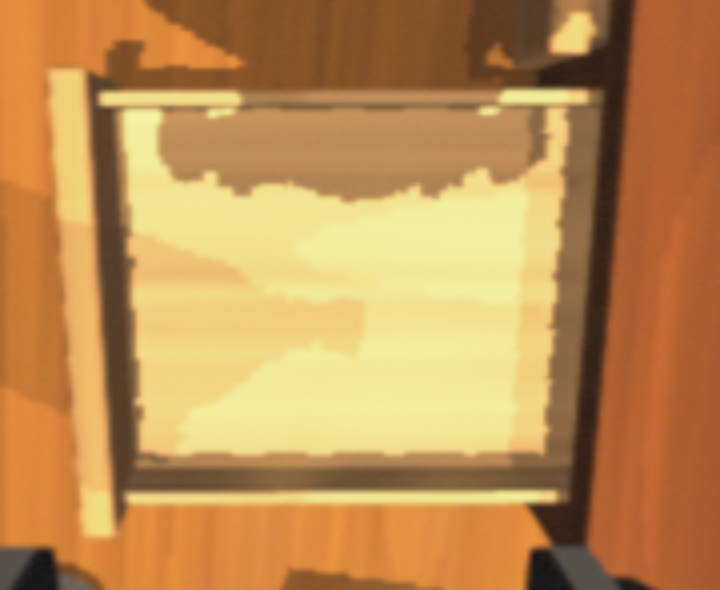

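```bash
cat >> h.py <<'E'
D=np.array([.9976,.0698]);N=np.array([-.0698,.9976]);F=np.array([.590,-.1445]);Y=np.radians(94)
def wtins(z=.03):
    st=read_state();im=snapshot("wrist");c=cam("wrist",st);hsv=cv2.cvtColor(im,cv2.COLOR_BGR2HSV)
    m=((hsv[...,1]<60)&(hsv[...,2]>170)).astype(np.uint8);r=[]
    for k in cv2.findContours(m,cv2.RETR_EXTERNAL,cv2.CHAIN_APPROX_NONE)[0]:
        A=cv2.contourArea(k)
        if A>300 and len(k)>5:
            e=cv2.fitEllipse(k); r.append((onz(c,e[0],z)[:2],e[1],A))
    return r,im
def place(dx,dy,yaw=Y,z=.049):
    p=F+D*dx+N*dy
    movel([*p,.20],down(yaw),feed=.3); movel([*p,.11],feed=.2); movel([*p,z],feed=.1); wait(.1)
    print("place",p,read_state()["force"]); gripper_to(.066); movel([*p,.2],feed=.2)
E
python3 - <<'E'
from h import *
im=cv2.imread("pics/top3.png");hsv=cv2.cvtColor(im,cv2.COLOR_BGR2HSV);print(hsv[256:269:3,133:147:3].tolist())
movep([.4529,-.339,.20],down(Y)); gripper_to(.075); wait(.2)
r,im=wtins(); print(r,read_state()["time_s"])
for b in blobs("top4"): print(b)
E
```

```text
[[[13, 202, 212], [14, 214, 209], [14, 208, 208], [13, 208, 211], [14, 215, 208]], [[13, 210, 188], [13, 212, 186], [13, 212, 184], [13, 219, 182], [13, 213, 184]], [[14, 211, 201], [13, 212, 201], [14, 211, 199], [13, 214, 198], [14, 220, 196]], [[14, 216, 205], [14, 218, 205], [14, 211, 205], [14, 210, 206], [14, 212, 207]], [[14, 221, 194], [13, 210, 197], [14, 217, 196], [13, 210, 194], [20, 71, 180]]]
[(array([ 0.28966499, -0.46569972]), (56.13523864746094, 66.06657409667969), 348.5), (array([ 0.45425017, -0.33970596]), (39.95680236816406, 41.27823257446289), 1294.0), (array([ 0.3689215 , -0.25761501]), (43.358402252197266, 47.58656692504883), 1618.0)] 26.875
('tin', [364.8, 280.9], [0.3679, -0.257], [0.043, 0.043], -27.5)
('tin', [394.5, 249.0], [0.4529, -0.3399], [0.042, 0.043], 178.9)
('tin', [424.5, 127.0], [0.7928, -0.4363], [0.062, 0.058], -88.7)
('hone', [17.9, 312.1], [0.2743, 0.7071], [0.138, 0.03], -67.3)
```

```bash
sed -i 's/hsv\[...,1\]<70)&(hsv\[...,2\]>60)/hsv[...,1]<110)\&(hsv[...,2]>60)/; s/A<.65/A<.55/' h.py; python3 - <<'E'
from h import *
x,y=.4537,-.3397
movel([x,y,.006],down(Y),feed=.15); gripper_to(0); s=read_state();print(s["opening"],s["force"],s["tool_pos"])
movel([x,y,.2],feed=.2); print(read_state()["opening"]); place(-.04,-.052)
p=(.368,-.2572); movep([*p,.2],down(Y)); wait(.2); gripper_to(.075)
print([q for q in wtins()[0]])
for b in blobs("top5"): print(b)
print(read_state()["time_s"],read_state()["opening"])
E
```

```text
0.044621304357310994 [-0.54642397  1.85515436  6.1519632 ] [ 0.45409676 -0.33994517  0.00698269]
0.04424939473718487
place [ 0.5537256 -0.1991672] [-0.41835145  0.49323543 -0.89227822]
[(array([ 0.36844288, -0.25731382]), (40.221038818359375, 41.3402099609375), 1304.0), (array([ 0.58193072, -0.2014069 ]), (44.41761779785156, 53.4135856628418), 1861.5)]
('tin', [364.5, 281.0], [0.3677, -0.2562], [0.041, 0.043], 179.4)
('tin', [345.0, 211.0], [0.5567, -0.2057], [0.044, 0.043], -90.1)
('tin', [424.4, 127.2], [0.7921, -0.4361], [0.059, 0.06], -102.8)
('hone', [147.6, 272.1], [0.393, 0.3274], [0.053, 0.031], -41.5)
34.6583 0.07474896112373323
```

```bash
python3 - <<'E'
from h import *
x,y=.3682,-.2570
movel([x,y,.006],down(Y),feed=.15); gripper_to(0); s=read_state();print(s["opening"],s["force"])
movel([x,y,.2],feed=.2); place(-.04,0.002)
yh=np.radians(48.5); p=(.393,.3274)
movep([.50,.05,.30],down(Y)); movep([*p,.2],down(yh)); gripper_to(.075); wait(.2)
c,im=wsnap("w8"); print(proj(c,(*p,.028)),read_state()["time_s"])
for b in blobs("top6"): print(b)
t=cv2.imread("pics/top6.png")
cv2.imwrite("pics/w9.png",np.hstack([cv2.resize(im[110:270,190:350],(400,400)),cv2.resize(t[180:260,280:360],(400,400))]))
E
```

```text
0.04417925291886666 [-1.24441925  0.54168438 10.0547001 ]
place [ 0.5499564 -0.1452968] [-0.71680899  0.70133563 -0.68967655]
[272.52431233 194.73276938] 43.7667
('tin', [324.0, 213.0], [0.5514, -0.1486], [0.043, 0.043], -90.1)
('tin', [344.5, 211.5], [0.5553, -0.2043], [0.045, 0.045], -71.8)
('tin', [425.0, 127.0], [0.7929, -0.4378], [0.059, 0.058], -88.7)
('hone', [17.7, 311.9], [0.275, 0.7076], [0.138, 0.031], -67.5)
('hone', [147.5, 272.1], [0.393, 0.3276], [0.053, 0.031], -42.6)
```

View pics/w9.png

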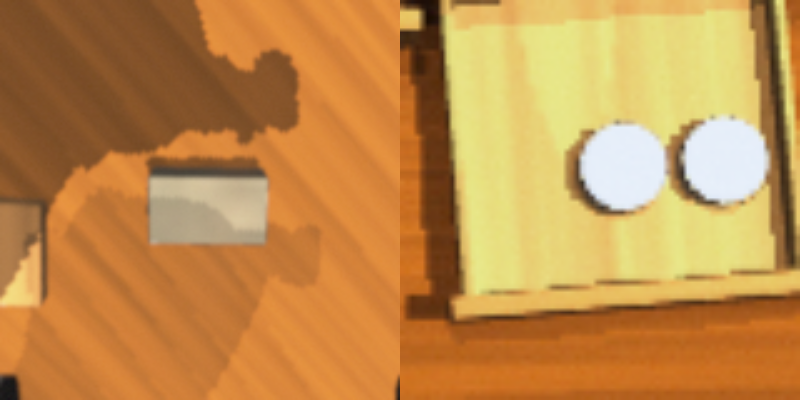

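```bash
python3 - <<'E'
from h import *
yh=np.radians(48.0); p=(.3932,.3274)
gripper_to(.068); movel([*p,.006],down(yh),feed=.15); gripper_to(0); s=read_state();print(s["opening"],s["force"],s["tool_pos"])
movel([*p,.3],feed=.2); print(read_state()["opening"]); movep([.5,.05,.30],down(Y)); 
place(-.04,.052,z=.0485)
movep([.40,-.16,.30],down(Y)); gripper_to(0); wait(.2)
for b in blobs("top7"): print(b)
c,im=wsnap("w10");t=cv2.imread("pics/top7.png")
cv2.imwrite("pics/w11.png",np.hstack([cv2.resize(im[0:400,100:500],(400,400)),cv2.resize(t[170:270,260:360],(400,400))]))
print(read_state()["time_s"])
E
```

```text
0.05081669482780518 [-0.98996422  0.63842208  6.21462645] [0.39352964 0.32776367 0.00700775]
0.0504857614751457
place [ 0.5464664 -0.0954168] [-0.3900639   1.40765408  3.85301752]
('tin', [324.0, 213.0], [0.5514, -0.1486], [0.043, 0.043], -90.1)
('tin', [345.0, 211.5], [0.5553, -0.2056], [0.044, 0.046], 179.0)
('tin', [425.0, 127.0], [0.7929, -0.4378], [0.059, 0.058], -88.7)
('hone', [437.1, 300.7], [0.31, -0.4584], [0.066, 0.05], -10.4)
('hone', [304.5, 214.5], [0.5477, -0.096], [0.03, 0.051], 179.5)
53.775
```

View pics/w11.png

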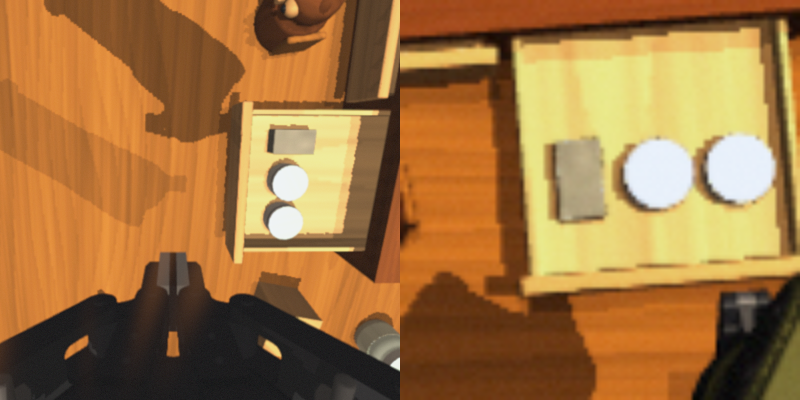

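All three lie flat, side by side on the drawer's floor. Now I push the front shut with the closed fingers.

```bash
python3 - <<'E'
from h import *
O=F-D*.112; o=down(Y); g=lambda a:[*(O+D*a),.075]
movel([*(O-D*.07),.15],o,feed=.2); movel(g(-.07),feed=.1); f0=read_state()["force"]
a=-.03; movel(g(a),feed=.06)
while a<.16:
    a+=.005 if a<.115 else .001
    movel(g(a),feed=.05); s=read_state(); f=-(s["force"]-f0)[:2]@D
    if a>.125 or abs(f)>7: print(round(a,3),round(f,1),np.round((s["tool_pos"][:2]-O)@D,4))
    if f>16 : break
wait(.3); print(read_state()["time_s"],read_state()["force"]-f0)
E
```

```text
0.117 7.2 0.1159
0.118 7.6 0.1167
0.119 7.3 0.1176
0.12 7.0 0.1185
0.121 7.4 0.1194
0.122 7.6 0.1204
0.123 7.4 0.1213
0.124 9.3 0.1222
0.125 8.7 0.1231
0.126 9.0 0.1241
0.127 9.3 0.125
0.128 9.5 0.126
0.129 10.6 0.1266
0.13 14.7 0.1267
0.131 17.1 0.1267
67.9417 [-17.89512666   4.27031081   8.0907048 ]
```

```bash
python3 - <<'E'
from h import *
O=F-D*.112; g=lambda a,z=.075:[*(O+D*a),z]
movel(g(.05),feed=.08); wait(.3); movel(g(-.05),feed=.2); movel(g(-.05,.3),feed=.2)
movep([.45,-.36,.36],down(Y)); movel([.40,-.45,.36]); wait(.3)
t=snapshot("top");s=snapshot("scene");print(read_state()["time_s"])
cv2.imwrite("pics/end.png",np.hstack([cv2.resize(t[60:360,100:500],(440,330)),cv2.resize(s[130:400,80:460],(360,256)) if 0 else cv2.resize(s[150:370,100:340],(360,330))]))
E
```

```text
73.4333
```

View pics/end.png

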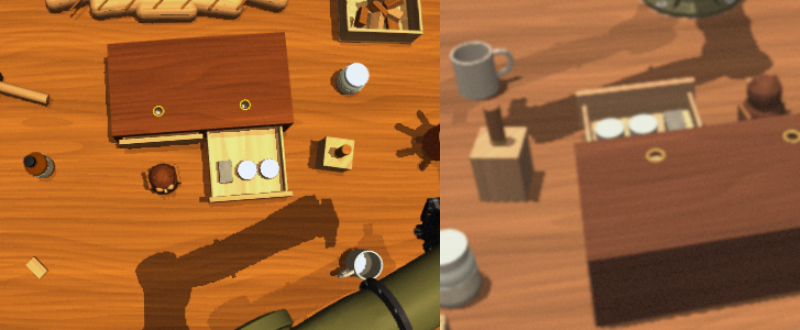

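The drawer sprang back out. The wide finger linkage must have met the chest before the latch clicked, so I'll turn the gripper 90° to put its thin side forward and push again.

```bash
cat > push.py <<'E'
from h import *
O=F-D*.112; o=down(np.radians(184)); Z=.082; g=lambda a,z=Z:[*(O+D*a),z]
movep(g(-.07,.25),o); movel(g(-.07),feed=.2); wait(.2); f0=read_state()["force"]
a=-.03; movel(g(a),feed=.06)
while a<.165:
    a+=.005 if a<.115 else .001
    movel(g(a),feed=.05); s=read_state(); f=-(s["force"]-f0)[:2]@D
    if a>.125 or abs(f)>7: print(round(a,3),round(f,1),np.round((s["tool_pos"][:2]-O)@D,4))
    if f>22 : break
wait(.3)
movel(g(.07),feed=.06);wait(.2); print(read_state()["time_s"],read_state()["force"]-f0)
cv2.imwrite("pics/p1.png",snapshot("wrist"))
E
python3 push.py
```

```text
0.124 7.2 0.1227
0.125 7.8 0.1236
0.126 7.5 0.1245
0.127 8.4 0.1255
0.128 9.1 0.1264
0.129 7.6 0.1273
0.13 8.5 0.1282
0.131 8.3 0.1293
0.132 5.3 0.1313
0.133 6.2 0.1324
0.134 6.5 0.1332
0.135 6.3 0.1342
0.136 5.2 0.1356
0.137 2.9 0.1372
0.138 4.5 0.1378
0.139 4.3 0.1387
0.14 4.7 0.1397
0.141 3.3 0.1407
0.142 6.4 0.1414
0.143 7.6 0.1414
0.144 11.2 0.1414
0.145 13.9 0.1414
0.146 17.7 0.1415
0.147 20.0 0.1414
0.148 23.3 0.1415
94.0833 [-0.23542926 -0.13703997  1.27638559]
```

View pics/p1.png

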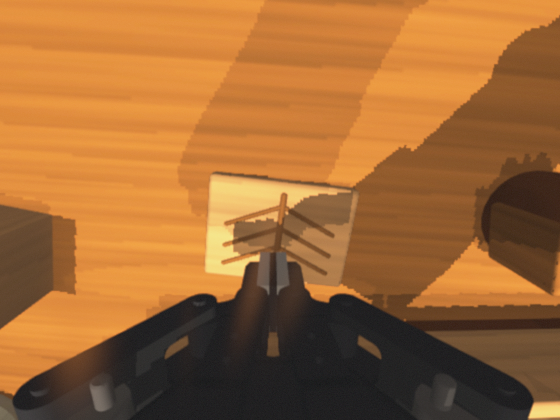

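The force is zero at 70 mm back and no drawer shows in front of the fingers, so it has latched. I retreat and make a final check.

```bash
python3 - <<'E'
from h import *
O=F-D*.112; g=lambda a,z=.082:[*(O+D*a),z]
movel(g(-.03),feed=.15); movel(g(-.03,.3),feed=.2)
movep([.45,-.36,.36],down(Y)); movel([.40,-.45,.36]); wait(.5)
t=snapshot("top");s=snapshot("scene");print(read_state()["time_s"])
cv2.imwrite("pics/end2.png",np.hstack([cv2.resize(t[60:360,100:500],(440,330)),cv2.resize(s[150:370,100:340],(360,330))]))
E
```

```text
98.5917
```

View pics/end2.png

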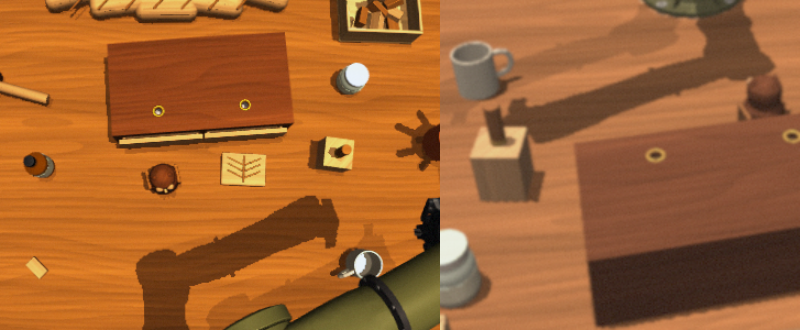

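Both drawers are shut: the right front at (245,133) lines up with the left one. The pin stands in its block at (340,152), and the owl, relief panel and offcut are where they were.

```bash
python3 -c "
from workcell import *
print(job_done())"
```

```text
the job is handed in; nothing more can be done
None
```

The right drawer is latched shut on its second push, with both tins and the one honing stone on the bench inside it; the pin is back upright in its block, nothing else was moved, and the job is handed in.

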